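# Register the well plate on the inspection stage and hold the magnifier over it

### The arm

A 7-joint arm with a two-finger parallel gripper is mounted at the origin on a cart in front of the work surface, level with it; the furniture and walls round the work are solid. World frame = base frame: x ahead of the robot, y to its left, z up, the work surface at z = 0. Lengths are in m, angles in rad, forces in N, time in s.
With the tool pointing down it reaches from about 0.425 to 0.925 m from the base axis. Payload 6.8 kg.
Tool frame: the origin (TCP) lies at the very end of the fingers, on their centre line; the grasp point (between the pads) lies r.grasp_offset behind it (r.grasp_offset is the distance from the TCP to the grasp point, in m); z points along the fingers, y is the direction in which the jaws open and shut (so a half turn about z gives the same grasp; the last joint's range is limited). The gripper opens to 85 mm and grips with 20 to 120 N. Pads are 22 mm wide; open, the fingers measure 114 mm over their backs; the gripper's body (76 mm by 85 mm) begins 54 mm behind the grasp point. The pads swing forward as they close: fully open they stand 13 mm farther back than shut.
Start: joints at [-1.253, 0.477, 0.022, 1.555, -0.011, 1.109, -0.083], TCP at [0.279, 0.615, 0.231] pointing down, gripper open.
Joint ranges: [-2.96, 2.96], [-0.34, 2.1], [-1.41, 1.46], [0.24, 2.44], [-1.37, 4.51], [0.17, 1.92], [-2.96, 2.96]. Speed limits (rad/s): [2.39, 2.39, 3.14, 3.14, 3.14, 3.14, 3.14].

### API

Orientations are given as a rotation vector (axis times angle).
In Python, from bench import r gives the robot as it stands.
- The arm moves only by the shell command python3 -m jog 'ROWS' [FORCE]. ROWS is JSON, one flat list of numbers, 7 for each row, row after row: the turn, a rotation vector about the tool's x, y, z normalised to -1 to 1, where 1 is 180 degrees, then the shift along the tool's x, y, z normalised to -1 to 1, where 1 is 200 mm, then the opening, from 0 (shut) to 1 (fully open). In form: [wx, wy, wz, x, y, z, hand, wx, wy, wz, x, y, z, hand, ...]. A call has 1 to 12 rows; each row is the pose to reach, as a shift and turn from the pose measured when the call began, along the tool's axes at that moment, turning the shorter way round; what a row does not reach only later rows make up. A row lasts 1/10 s, in which the tool goes at most 50 mm and 8.59 degrees, less where a joint would pass 70% of its speed; a pose out of reach is approached as far as the arm can. A call with a number of a shift or a turn outside -1 to 1 is refused whole. A call with a gripper value outside its range is refused whole. The fingers move at their own pace and stop on an object; FORCE is the grip in N (left out, the last holds). Time passes only in rows, so rows that repeat a pose let the fingers close. It gives the time, the measured TCP pose, the force and the opening at its end, in the units of the state.
- r.get_obs(): the state, without advancing time (a new reading comes with each control period).
- r.grab_frame(name): name is "scene" or "top" or "wrist"; returns the picture (420x560x3 uint8, red, green, blue); there is no depth.
- r.calibration(name): a dict with "K" (3x3 intrinsics, pixels), "origin" and "rotation" of the camera in the world; the wrist camera has in their place "T_tool_cam" (4x4, takes a point from camera to tool coordinates, whose origin is the TCP and whose axes are the flange's). Camera axes: x right, y up, looking along -z (the intrinsics and any distortion apply to the point x, -y, -z); pixel columns grow to the right and rows downward; lengths in m; the calibration is good to about 2 mm. A picture is of the moment at which its call begins: read the wrist's pose just before it. calibration takes no time and is no camera call.
- r.hand_in(): hands the job in, once; it reports no verdict.
The state is a dict: "clock": time; "joints": joint angles; "qvel": joint speeds; "tau": joint torques, N m; "tcp_pos": TCP position; "orientation": TCP orientation; "contact_force": force on the tool from outside, world axes, zero at the start; "moment": the same for the moment, N m; "grip_width": finger opening in m.
Only numpy, scipy, OpenCV 4.12 (cv2) and the standard library are available. Lean on these libraries where they do the work, as an engineer would, in place of code of your own. Each camera call takes 0.05 s, during which the arm holds its last target.

### The job

First push the well plate on the inspection stage home into the corner, so that its edges lie flush against both stop rails. Then draw the rectangular hand magnifier out of its sloping holder by the handle, turn its lens level and hold it about 10 cm above the middle of the plate, clear of everything, with the plate still flush. Finish while still holding the magnifier there; leave the other things where they are.

Things in the scene. Friction and masses are not known exactly. Their poses are not given: they have to be found in the camera images.
- stage: Fixed aluminium stage, 150 mm (its x) by 200 mm (its y), top face 20 mm above the bench; origin: centre of its underside. x points away from the robot, y to the left, turned up to 0.15 rad. Steel stop rails rise 12 mm above the top: far rail (inner face at x = +65 mm), left rail (inner face at y = +90 mm). A fixed cable under 15 mm high lies on the bench to its right.
- well_plate: White 24-well plate, a solid block 86 mm (its x) by 128 mm (its y) by 18 mm, 80 to 170 g, loose on the stage; origin: centre of its underside. Starts 15 to 35 mm short of the far rail, 20 to 45 mm short of the left one, turned up to 0.15 rad. Flush against both, its origin is at x = 22, y = 26, z = 20 mm in the stage's frame, axes parallel to the stage's.
- lens_holder: Fixed sloping holder, 90 x 90 mm foot 8 mm thick, about 60 mm high; origin: centre of its underside. Its pocket, 40 mm deep, slopes up at 45 degrees and opens towards its -x (the robot's side, turned up to 0.3 rad). The magnifier's lens end stands loosely in it (play 2 mm at each side, 3.5 mm in thickness) and comes free when drawn 45 mm along its own x.
- magnifier: Rectangular hand magnifier, 65 to 105 g; origin: lens centre; x points along the handle to its free end, z is the lens normal, y is level in the holder. Lens frame 56 (x) by 70 (y) by 8 mm; flat-sided straight grey handle 14 mm wide (y), 16 mm thick (z), from x = 40 to 131 mm. In the holder the handle rises at 45 degrees, its middle (x = 85 mm) about 105 mm above the bench.
- petri: Clear petri dish, 61 mm across, 16 mm high, on the bench; bystander.
- timer: Small lab timer, 62 x 68 x 20 mm, on the bench; bystander.
- tape: Roll of tape lying flat, 104 mm across, 25 mm high; bystander.
- amber_bottle: Brown bottle, 60 mm across, 118 mm high; bystander.
- small_bottle: White bottle, 48 mm across, 98 mm high; bystander.
- tubes: Rack of micro tubes, 66 x 200 x 48 mm; bystander.

How it is judged:
By the outcome, as a careful person would: the job done as asked, in the order asked, and still so for the second after the job is handed in, while the arm keeps its last pose, push and grip.
It also fails if it takes over 64 s, if anything falls off the work surface, if the arm or the gripper's body presses on something with over 40 N, if the wrist force passes 120 N, or if a joint passes its speed limit or range.

## Working session

There is one attempt and no reset: what is moved stays moved. The work goes in short steps, Python scripts to look and compute and a shell command to move; the robot and the scene stay as the last step left them, time stands still between calls to the robot, and variables do not carry over. Pictures are saved under pics/ and viewed, and the job is handed in when it is done.

```bash
ls; mkdir -p pics
python3 - <<'E'
from bench import r
import cv2,numpy as np
o=r.get_obs(); print({k:np.round(v,3) for k,v in o.items()}, r.grasp_offset)
for n in ["scene","top","wrist"]:
    c=r.calibration(n); print(n,{k:np.round(v,4).tolist() for k,v in c.items()})
    cv2.imwrite(f"pics/{n}0.png",r.grab_frame(n)[:,:,::-1])
E
```

```text
pics
{'clock': np.float64(0.0), 'joints': array([-1.253,  0.478,  0.022,  1.556, -0.012,  1.109, -0.083]), 'qvel': array([0.001, 0.001, 0.   , 0.001, 0.002, 0.   , 0.   ]), 'tau': array([-1.0000e-03, -5.9644e+01,  1.6080e+00, -2.8122e+01,  1.3000e-02,
        9.0000e-03,  0.0000e+00]), 'tcp_pos': array([0.279, 0.614, 0.23 ]), 'orientation': array([-6.64e-01, -3.07e+00,  3.00e-03]), 'contact_force': array([-0.556, -0.194,  0.501]), 'moment': array([ 0.009, -0.01 , -0.015]), 'grip_width': np.float64(0.086)} 0.0187
scene {'K': [[393.1287, 0.0, 283.7412], [0.0, 393.1287, 208.0145], [0.0, 0.0, 1.0]], 'origin': [-0.4622, 0.7863, 0.5698], 'rotation': [0.6608, -1.2171, -1.8994]}
top {'K': [[497.5224, 0.0, 277.0823], [0.0, 497.5224, 206.6609], [0.0, 0.0, 1.0]], 'origin': [0.3321, 0.178, 1.4813], 'rotation': [0.0351, -0.0668, -1.5653]}
wrist {'K': [[338.4436, 0.0, 281.7974], [0.0, 338.4436, 214.066], [0.0, 0.0, 1.0]], 'T_tool_cam': [[-0.0002, 0.9596, 0.2812, 0.0721], [1.0, 0.0002, -0.0001, 0.0006], [-0.0001, 0.2812, -0.9596, -0.1426], [0.0, 0.0, 0.0, 1.0]]}
```

View pics/top0.png

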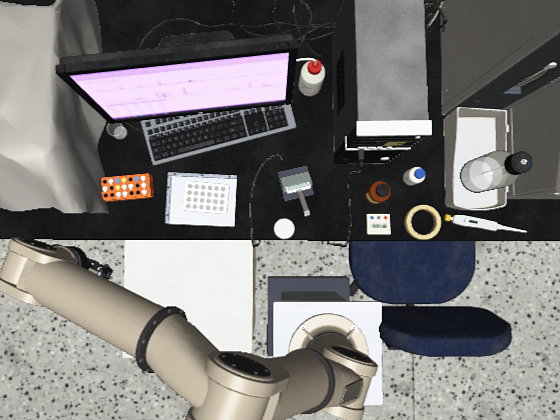

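View pics/scene0.png

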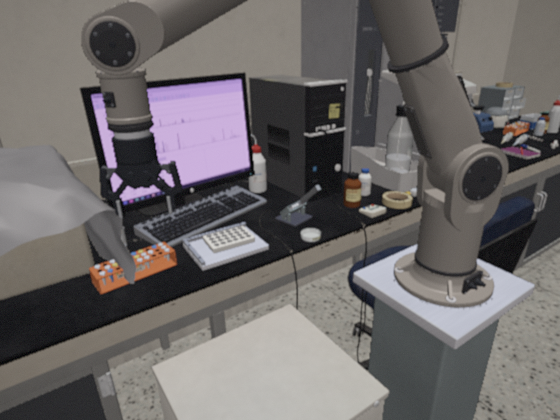

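View pics/wrist0.png

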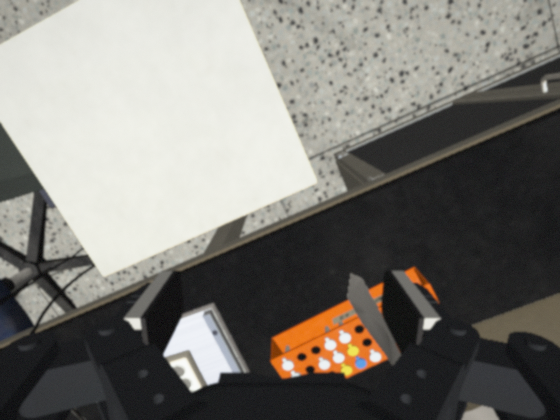

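The top view shows the stage near (202,199), the magnifier and holder near (297,188), and the petri dish at (285,228). Robot +x is up in the image. I'll enlarge the crops to measure.

```bash
cat > h.py <<'E'
import numpy as np, cv2
from scipy.spatial.transform import Rotation as R
from bench import r
def cam(n,obs=None):
    c=r.calibration(n); K=np.array(c["K"])
    if n=="wrist":
        T=np.array(c["T_tool_cam"]); Rt=R.from_rotvec(obs["orientation"]).as_matrix()
        return K,Rt@T[:3,3]+obs["tcp_pos"],Rt@T[:3,:3]
    return K,np.array(c["origin"]),R.from_rotvec(c["rotation"]).as_matrix()
def ray(C,uv):
    K,o,Rm=C; d=np.linalg.inv(K)@np.array([uv[0],uv[1],1.]); return o,Rm@np.array([d[0],-d[1],-d[2]])
def onz(C,uv,z):
    o,d=ray(C,uv); return o+d*(z-o[2])/d[2]
def proj(C,p):
    K,o,Rm=C; q=Rm.T@(np.array(p)-o); q=K@np.array([q[0],-q[1],-q[2]]); return q[:2]/q[2]
def tri(C1,u1,C2,u2):
    o1,d1=ray(C1,u1);o2,d2=ray(C2,u2);d1=d1/np.linalg.norm(d1);d2=d2/np.linalg.norm(d2)
    A=np.stack([d1,-d2],1);s=np.linalg.lstsq(A,o2-o1,rcond=None)[0]
    a=o1+s[0]*d1;b=o2+s[1]*d2;return (a+b)/2,np.linalg.norm(a-b)
E
python3 - <<'E'
import cv2
a=cv2.imread("pics/top0.png");b=cv2.imread("pics/scene0.png")
cv2.imwrite("pics/top0z.png",cv2.resize(a[155:245,155:335],None,fx=4.4,fy=4.4,interpolation=cv2.INTER_CUBIC))
cv2.imwrite("pics/scene0z.png",cv2.resize(b[170:275,170:340],None,fx=4.6,fy=4.6,interpolation=cv2.INTER_CUBIC))
from h import *
C=cam("top")
for uv in [(202,199),(297,188),(305,210),(285,228),(120,187)]: print(uv,onz(C,uv,0.03).round(3))
E
```

```text
(202, 199) [0.448 0.368 0.03 ]
(297, 188) [0.482 0.091 0.03 ]
(305, 210) [0.417 0.067 0.03 ]
(285, 228) [0.364 0.126 0.03 ]
(120, 187) [0.481 0.607 0.03 ]
```

View pics/top0z.png

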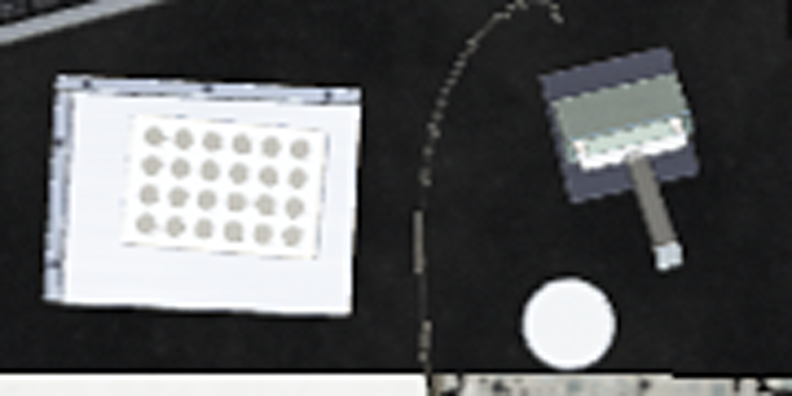

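View pics/scene0z.png

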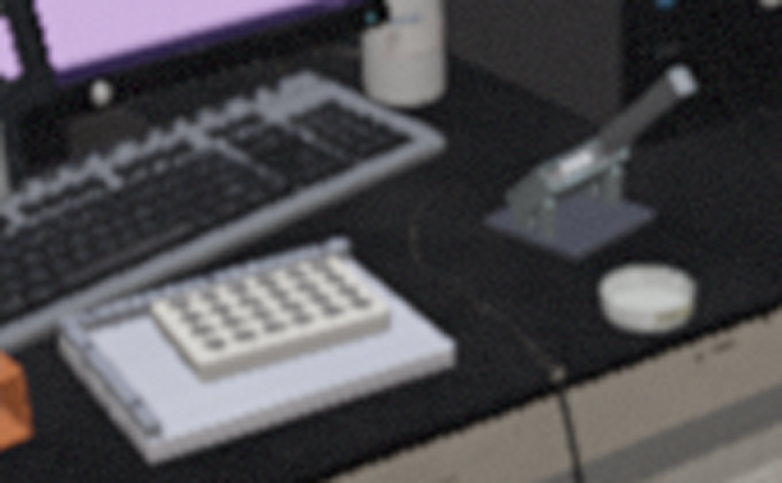

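Enlarged top view: the rails' corner is at (57,75). The plate's top corners are (136,113), (326,130), (317,260) and (123,243). The handle runs from (640,160) to (668,258). The handle end in the scene view is at about (683,80) zoomed.

Run:
```python
from h import *
C=cam("top");S=cam("scene")
z=lambda x,y:(155+(x+.5)/4.4-.5,155+(y+.5)/4.4-.5)
zs=lambda x,y:(170+(x+.5)/4.6-.5,170+(y+.5)/4.6-.5)
for n,p,h in [("railTL",(57,75),.032),("railTR",(360,88),.032),("railBL",(45,300),.032),("stBR",(351,316),.02),
  ("pTL",(136,113),.038),("pTR",(326,130),.038),("pBR",(317,260),.038),("pBL",(123,243),.038),("footTL",(541,76),.008),("footTR",(667,48),.008),("footBL",(575,203),.008),("footBR",(697,172),.008),("petri",(569,323),.008)]:
    print(n,onz(C,z(*p),h).round(4))
print("end",tri(C,z(669,256),S,zs(683,80)))
print("root",tri(C,z(641,160),S,zs(600,146)))
```

```text
railTL [0.527  0.4692 0.032 ]
railTR [0.5197 0.2684 0.032 ]
railBL [0.3777 0.4743 0.032 ]
stBR [0.3684 0.2736 0.02  ]
pTL [0.5013 0.4156 0.038 ]
pTR [0.4908 0.2902 0.038 ]
pBR [0.4047 0.2952 0.038 ]
pBL [0.4152 0.4227 0.038 ]
footTL [0.5318 0.1475 0.008 ]
footTR [0.5516 0.062  0.008 ]
footBL [0.4457 0.1241 0.008 ]
footBR [0.4672 0.0416 0.008 ]
petri [0.3647 0.1279 0.008 ]
end (array([0.40326694, 0.07073091, 0.13676994]), np.float64(0.00022522541637034316))
root (array([0.47059566, 0.08573459, 0.07013412]), np.float64(0.005090760963557035))
```

```bash
cat >> h.py <<'E'
ST=np.array([.448,.3715]); SY=-.035
def st(x,y,z): # stage frame -> world
    c,s=np.cos(SY),np.sin(SY); return np.array([ST[0]+c*x-s*y,ST[1]+s*x+c*y,z])
def tool(zdir,ydir):
    z=np.array(zdir,float);z/=np.linalg.norm(z);y=np.array(ydir,float);y-=z*(y@z);y/=np.linalg.norm(y)
    return np.stack([np.cross(y,z),y,z],1)
def plan(pos,Rm=None,obs=None):
    o=obs or r.get_obs(); R0=R.from_rotvec(o["orientation"]).as_matrix()
    d=R0.T@(np.array(pos)-o["tcp_pos"]); w=np.zeros(3) if Rm is None else R.from_matrix(R0.T@Rm).as_rotvec()
    print("row",(w/np.pi).round(4).tolist(),(d/.2).round(4).tolist(),"deg",round(np.degrees(np.linalg.norm(w)),1),"mm",round(1000*np.linalg.norm(d)))
YS=np.array([-np.sin(SY),np.cos(SY),0]); XS=np.array([np.cos(SY),np.sin(SY),0])
E
python3 - <<'E'
from h import *
p=st(-.062,-.010,.12);print(p)
plan(p,tool([0,0,-1],YS))
E
```

```text
[0.38568804 0.36367568 0.12      ]
row [-0.0005, -0.0001, -0.1244] [-1.0051, -0.9195, 0.5541] deg 22.4 mm 294
```

```bash
python3 -m jog '[0,0,-0.04,-0.25,-0.23,0.1,0.5, 0,0,-0.08,-0.5,-0.46,0.25,0.5, 0,0,-0.1244,-0.75,-0.7,0.4,0.5, 0,0,-0.1244,-1,-0.92,0.5,0.5, 0,0,-0.1244,-1,-0.92,0.554,0.5, 0,0,-0.1244,-1,-0.92,0.554,0.5, 0,0,-0.1244,-1,-0.92,0.554,0.5,0,0,-0.1244,-1,-0.92,0.554,0.5,0,0,-0.1244,-1,-0.92,0.554,0.5]'
python3 - <<'E'
from h import *
o=r.get_obs(); a=r.grab_frame("wrist");t=r.grab_frame("top")
np.savez("w1.npz",p=o["tcp_pos"],q=o["orientation"])
print(o["tcp_pos"],o["orientation"],o["grip_width"],o["clock"])
cv2.imwrite("pics/w1.png",a[:,:,::-1]);cv2.imwrite("pics/t1.png",t[:,:,::-1])
E
```

```text
clock: 1.05
tcp_pos: [0.3845, 0.3655, 0.1205]
orientation: [-0.053, -3.141, -0.0]
contact_force: [0.2, 0.6, 0.5]
grip_width: 0.0426
[0.38446317 0.36548687 0.12045864] [-5.28195293e-02 -3.14098146e+00 -7.68279146e-05] 0.04256958020216616 1.05
```

View pics/w1.png

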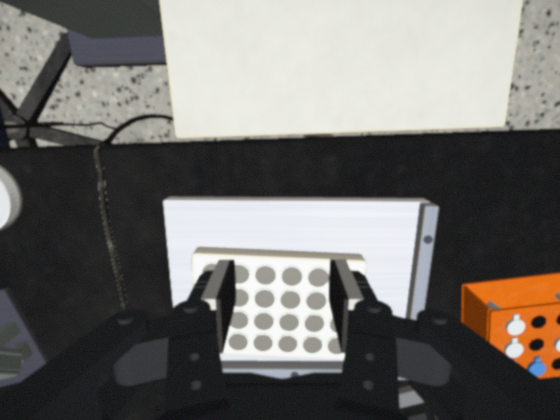

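The wrist view shows the plate's near edge at about rows 248 to 260, columns 193 to 364. The stage's near edge is at row 198, and the left rail is at columns 415 to 438. I'll check these in world coordinates.

Run:
```python
from h import *
f=np.load("w1.npz");C=cam("wrist",dict(tcp_pos=f["p"],orientation=f["q"]))
b=cv2.imread("pics/w1.png");cv2.imwrite("pics/w1z.png",cv2.resize(b[185:285,155:445],None,fx=2.75,fy=2.75,interpolation=cv2.INTER_CUBIC))
c,s=np.cos(SY),np.sin(SY)
for n,p,z in [("stR",(164,200),.02),("stL",(415,200),.02),("railTop",(437,204),.032),("railin",(418,205),.032),("pR",(193,249),.02),("pL",(362,254),.02),("pRt",(193,257),.038),("pLt",(364,263),.038)]:
    w=onz(C,p,z);d=w[:2]-ST;print(n,w.round(4),"stage",(c*d[0]+s*d[1]).round(4),(-s*d[0]+c*d[1]).round(4))
```

```text
stR [0.3701 0.2796 0.02  ] stage -0.0746 -0.0945
stL [0.3764 0.4651 0.02  ] stage -0.0748 0.0911
railTop [0.3767 0.4761 0.032 ] stage -0.0749 0.1021
railin [0.377  0.4628 0.032 ] stage -0.0741 0.0887
pR [0.4097 0.2969 0.02  ] stage -0.0357 -0.0759
pL [0.4183 0.4274 0.02  ] stage -0.0317 0.0548
pRt [0.4087 0.3015 0.038 ] stage -0.0369 -0.0713
pLt [0.4176 0.4247 0.038 ] stage -0.0323 0.0521
```

View pics/w1z.png

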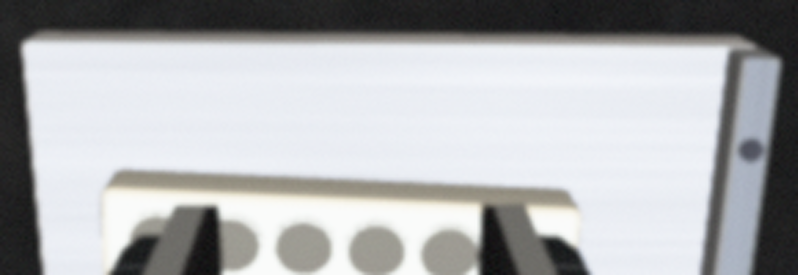

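```bash
python3 -m jog '[0,0,0,0,0,0.2,0.5, 0,0,0,0,0,0.35,0.5, 0,0,0,0,0,0.43,0.5, 0,0,0,0,0,0.47,0.5, 0,0,0,0,0,0.483,0.5, 0,0,0,0,0,0.483,0.5, 0,0,0,0,0,0.483,0.5]'
python3 - <<'E'
from h import *
plan(st(-.035,-.010,.024),tool([0,0,-1],YS));plan(st(-.021-.011,-.010,.024),tool([0,0,-1],YS))
E
```

```text
clock: 1.85
tcp_pos: [0.3848, 0.3666, 0.0249]
orientation: [0.051, 3.14, 0.003]
contact_force: [0.2, 0.2, -0.9]
grip_width: 0.0427
row [0.0005, 0.0004, 0.0008] [-0.14, -0.0149, 0.0048] deg 0.2 mm 28
row [0.0005, 0.0004, 0.0008] [-0.155, -0.0149, 0.0049] deg 0.2 mm 31
```

```bash
python3 -m jog '[0,0,0,-0.03,-0.015,0.003,0.5, 0,0,0,-0.055,-0.015,0.003,0.5, 0,0,0,-0.075,-0.015,0.003,0.5, 0,0,0,-0.095,-0.015,0.003,0.5, 0,0,0,-0.115,-0.015,0.003,0.5,0,0,0,-0.13,-0.015,0.003,0.5,0,0,0,-0.145,-0.015,0.003,0.5,0,0,0,-0.145,-0.015,0.003,0.5]'
python3 - <<'E'
from h import *
t=r.grab_frame("top");cv2.imwrite("pics/t2.png",cv2.resize(t[155:245,155:335,::-1],None,fx=4.4,fy=4.4,interpolation=cv2.INTER_CUBIC))
o=r.get_obs();w=r.grab_frame("wrist");cv2.imwrite("pics/w2.png",w[:,:,::-1])
E
```

```text
clock: 2.65
tcp_pos: [0.4144, 0.3628, 0.0244]
orientation: [0.051, 3.139, 0.003]
contact_force: [0.5, -1.0, -0.2]
grip_width: 0.0427
```

View pics/t2.png

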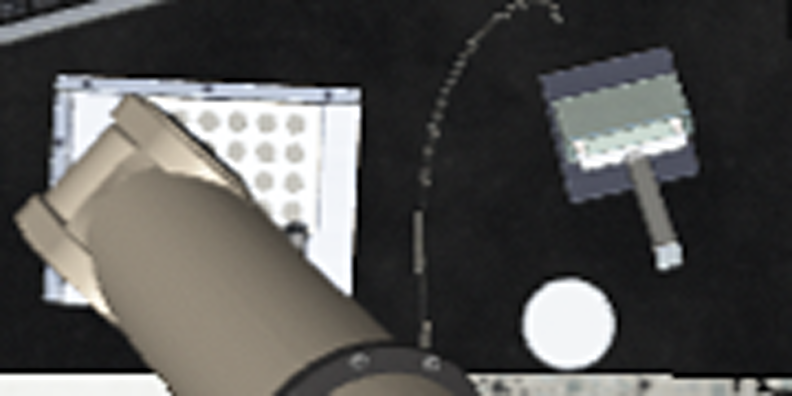

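View pics/w2.png

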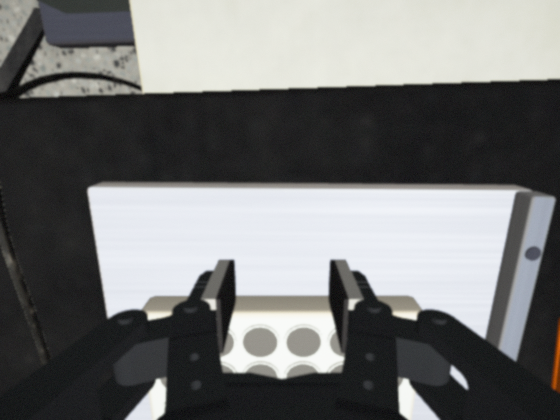

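The plate's near edge is now square to the jaws and close to the far rail. I'll push on until force builds.

```bash
python3 -m jog '[0,0,0,-0.01,0,0,0.5, 0,0,0,-0.02,0,0,0.5,0,0,0,-0.02,0,0,0.5]';python3 -m jog '[0,0,0,-0.01,0,0,0.5, 0,0,0,-0.015,0,0,0.5,0,0,0,-0.015,0,0,0.5]'
```

```text
clock: 3.05
tcp_pos: [0.4166, 0.3628, 0.0242]
orientation: [-0.05, -3.141, -0.002]
contact_force: [-4.3, 0.8, 2.9]
grip_width: 0.0426
clock: 3.35
tcp_pos: [0.4166, 0.3628, 0.0241]
orientation: [-0.049, -3.136, 0.001]
contact_force: [-9.1, -0.1, 8.3]
grip_width: 0.0431
```

```bash
python3 -m jog '[0,0,0,0.08,0,0,0.4, 0,0,0,0.1,0,-0.1,0.3, 0,0,0,0.1,0,-0.25,0.3, 0,0,0,0.1,0,-0.3,0.3,0,0,0,0.1,0,-0.3,0.3]'
python3 - <<'E'
from h import *
o=r.get_obs();print(o["joints"].round(2))
for s in (1,-1): plan(st(.018,-.105,.085),tool([0,0,-1],s*XS))
E
```

```text
clock: 3.85
tcp_pos: [0.3975, 0.3644, 0.0857]
orientation: [-0.048, -3.139, -0.004]
contact_force: [-0.4, -0.5, 0.4]
grip_width: 0.0258
[-0.84  0.45 -0.02  2.    0.01  0.7   0.67]
row [-0.0001, -0.0012, 0.5014] [-0.3391, -0.4822, 0.0013] deg 90.2 mm 118
row [0.0012, -0.0001, -0.4986] [-0.3391, -0.4822, 0.0013] deg 89.8 mm 118
```

```bash
python3 -m jog '[0,0,0.1,-0.1,-0.3,0,0.3, 0,0,0.2,-0.339,-0.482,0,0.3, 0,0,0.3,-0.339,-0.482,0,0.3, 0,0,0.4,-0.339,-0.482,0,0.3, 0,0,0.5014,-0.339,-0.482,0,0.3, 0,0,0.5014,-0.339,-0.482,0,0.3, 0,0,0.5014,-0.339,-0.482,0,0.3, 0,0,0.5014,-0.339,-0.482,0,0.3, 0,0,0.5014,-0.339,-0.482,0,0.3, 0,0,0.5014,-0.339,-0.482,0,0.3, 0,0,0.5014,-0.339,-0.482,0,0.3, 0,0,0.5014,-0.339,-0.482,0,0.3]'
python3 - <<'E'
from h import *
o=r.get_obs();w=r.grab_frame("wrist");cv2.imwrite("pics/w3.png",w[:,:,::-1])
print(o["joints"].round(2)); plan(st(.018,-.105,.0245),tool([0,0,-1],XS))
E
```

```text
clock: 5.05
tcp_pos: [0.4616, 0.2655, 0.084]
orientation: [-2.259, -2.18, 0.004]
contact_force: [-0.9, -0.3, 0.4]
grip_width: 0.0254
[-0.95  0.47  0.39  2.04 -0.28  0.69 -0.41]
row [-0.0011, -0.0002, 0.0006] [0.0018, 0.0044, 0.2984] deg 0.2 mm 60
```

View pics/w3.png

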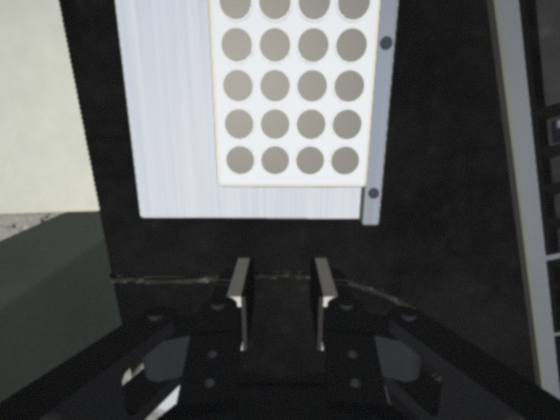

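The plate sits flush against the far rail, at columns 365 to 395. The fingers are off its right edge. Next I'll descend and push left.

```bash
python3 -m jog '[0,0,0,0,0,0.12,0.3, 0,0,0,0,0,0.22,0.3, 0,0,0,0,0.004,0.298,0.3, 0,0,0,0,0.004,0.298,0.3, 0,0,0,0.04,0.004,0.298,0.3, 0,0,0,0.08,0.004,0.298,0.3, 0,0,0,0.11,0.004,0.298,0.3, 0,0,0,0.14,0.004,0.298,0.3, 0,0,0,0.17,0.004,0.298,0.3, 0,0,0,0.2,0.004,0.298,0.3, 0,0,0,0.23,0.004,0.298,0.3,0,0,0,0.25,0.004,0.298,0.3]'
python3 -m jog '[0,0,0,0.01,0,0,0.3,0,0,0,0.01,0,0,0.3]'
python3 - <<'E'
from h import *
o=r.get_obs();w=r.grab_frame("wrist");cv2.imwrite("pics/w4.png",w[:,:,::-1])
plan(st(.018,-.049,.0245),tool([0,0,-1],XS))
E
```

```text
clock: 6.3
tcp_pos: [0.4639, 0.3161, 0.0246]
orientation: [-2.256, -2.183, 0.003]
contact_force: [-0.3, -1.2, 2.3]
grip_width: 0.0255
clock: 6.5
tcp_pos: [0.4639, 0.3188, 0.0246]
orientation: [-2.255, -2.183, 0.002]
contact_force: [-0.8, 0.3, -0.9]
grip_width: 0.0256
row [-0.0011, -0.0004, 0.0009] [0.0159, 0.0015, 0.0003] deg 0.3 mm 3
```

View pics/w4.png

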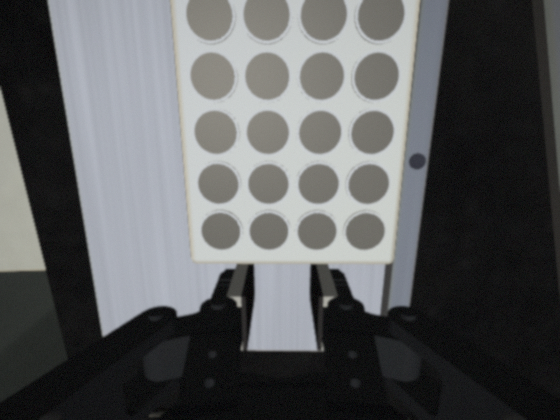

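```bash
python3 -m jog '[0,0,0,0.008,0,0,0.3,0,0,0,0.016,0,0,0.3,0,0,0,0.02,0,0,0.3]';python3 -m jog '[0,0,0,0.01,0,0,0.3,0,0,0,0.015,0,0,0.3,0,0,0,0.015,0,0,0.3]'
```

```text
clock: 6.85
tcp_pos: [0.464, 0.3227, 0.0245]
orientation: [-2.255, -2.183, 0.003]
contact_force: [-0.4, -1.4, -0.0]
grip_width: 0.0257
clock: 7.15
tcp_pos: [0.464, 0.3242, 0.0245]
orientation: [-2.257, -2.182, 0.006]
contact_force: [0.0, -5.9, 4.2]
grip_width: 0.0256
```

```bash
python3 -m jog '[0,0,0,0.008,0,0,0.3,0,0,0,0.014,0,0,0.3,0,0,0,0.018,0,0,0.3,0,0,0,0.018,0,0,0.3]'
python3 - <<'E'
from h import *
o=r.get_obs();w=r.grab_frame("wrist");cv2.imwrite("pics/w5.png",w[:,:,::-1])
E
```

```text
clock: 7.55
tcp_pos: [0.4639, 0.3242, 0.0244]
orientation: [-2.26, -2.181, 0.013]
contact_force: [-1.3, -9.6, 7.3]
grip_width: 0.026
```

View pics/w5.png

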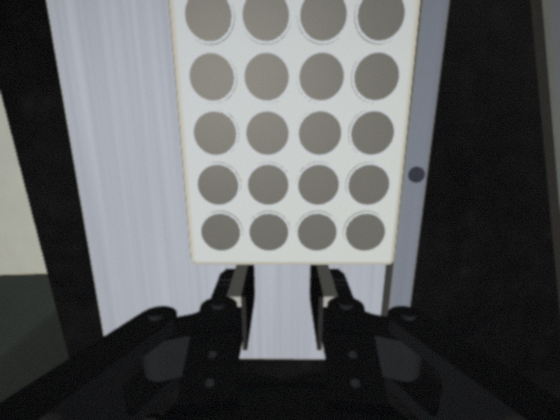

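The push stalled at 10 N against the left rail. Now I'll retreat, rise and inspect.

```bash
python3 -m jog '[0,0,0,-0.03,0,0,0.3, 0,0,0,-0.1,0,0,0.3, 0,0,0,-0.12,0,-0.2,0.3, 0,0,0,-0.12,0,-0.45,0.5, 0,0,0,-0.12,0,-0.7,0.8, 0,0,0,-0.12,0,-0.95,1, 0,0,0,-0.12,0,-1,1,0,0,0,-0.12,0,-1,1]'
python3 - <<'E'
from h import *
o=r.get_obs();w=r.grab_frame("wrist");cv2.imwrite("pics/w6.png",w[:,:,::-1]);t=r.grab_frame("top");cv2.imwrite("pics/t6.png",cv2.resize(t[155:245,155:335,::-1],None,fx=4.4,fy=4.4,interpolation=cv2.INTER_CUBIC))
print(o["joints"].round(2));
E
```

```text
clock: 8.4
tcp_pos: [0.4653, 0.3018, 0.2266]
orientation: [-2.26, -2.181, 0.005]
contact_force: [0.7, -0.2, -0.6]
grip_width: 0.0853
[-1.08  0.3   0.49  1.88 -0.17  1.   -0.56]
```

View pics/w6.png

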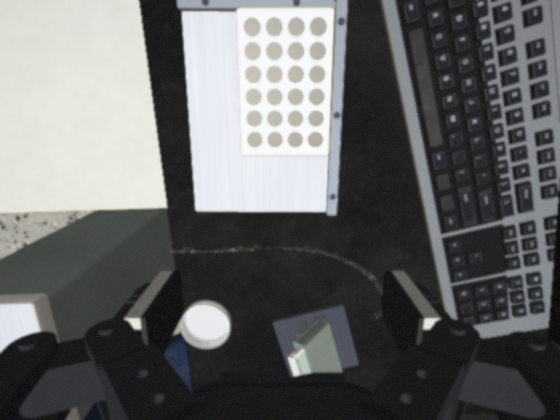

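View pics/t6.png

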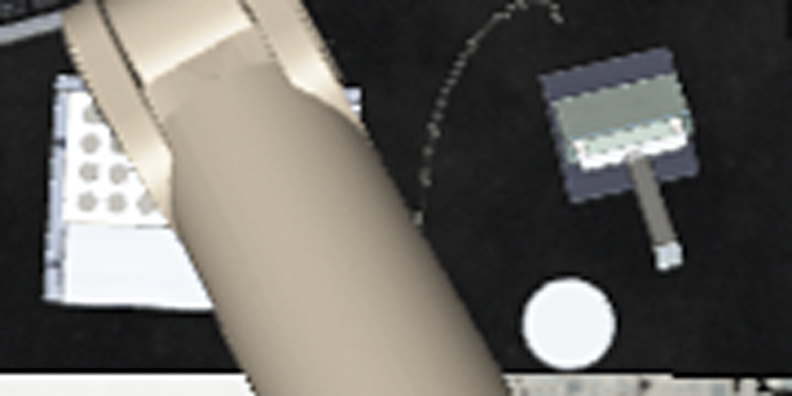

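The plate looks flush against both rails in the wrist view: its far edge lies along column 332, and its left edge along the rail at row 5. I'll go to a pre-grasp pose over the handle, tilted 20° back.

```bash
cat >> h.py <<'E'
HY=.255
def grasp(g,back,tilt=20,yaw=HY,camfar=True):
    h=np.array([np.cos(yaw),np.sin(yaw),0]);n=np.array([-np.sin(yaw),np.cos(yaw),0])
    a=np.radians(tilt); z=-np.sin(a)*h-np.cos(a)*np.array([0,0,1.])
    Rm=tool(z,-n if camfar else n)
    return np.array(g)+(r.grasp_offset-back)*z,Rm
E
python3 - <<'E'
from h import *
p,Rm=grasp([.430,.078,.109],.10);print(p,r.get_obs()["tcp_pos"])
plan(p,Rm)
E
```

```text
[0.45690708 0.085014   0.18539701] [0.46343053 0.3007295  0.22326142]
row [0.0703, -0.0923, 0.4032] [-1.0779, 0.007, 0.1958] deg 75.5 mm 219
```

```bash
python3 -m jog '[0.014,-0.018,0.08,-0.2,0,0,1, 0.028,-0.037,0.16,-0.4,0,0,1, 0.042,-0.055,0.24,-0.6,0,0,1, 0.056,-0.074,0.32,-0.8,0,0,1, 0.0703,-0.0923,0.4032,-1,0.007,0,1, 0.0703,-0.0923,0.4032,-1,0.007,0.1,1, 0.0703,-0.0923,0.4032,-1,0.007,0.1,1, 0.0703,-0.0923,0.4032,-1,0.007,0.1,1, 0.0703,-0.0923,0.4032,-1,0.007,0.1,1, 0.0703,-0.0923,0.4032,-1,0.007,0.1,1, 0.0703,-0.0923,0.4032,-1,0.007,0.1,1]'
python3 - <<'E'
from h import *
o=r.get_obs();np.savez("w7.npz",p=o["tcp_pos"],q=o["orientation"]);w=r.grab_frame("wrist");cv2.imwrite("pics/w7.png",w[:,:,::-1]);print(o["joints"].round(2),o["tcp_pos"]); 
p,Rm=grasp([.430,.078,.109],.10);plan(p,Rm)
E
```

```text
clock: 9.6
tcp_pos: [0.4568, 0.1002, 0.2031]
orientation: [3.024, 0.391, -0.537]
contact_force: [-0.3, 0.4, -0.5]
grip_width: 0.0855
[-0.94  0.48  0.81  1.88 -0.3   1.3  -1.3 ] [0.45681335 0.10021821 0.20305572]
row [0.0003, 0.0005, 0.0008] [0.0128, 0.0748, 0.0916] deg 0.2 mm 24
```

View pics/w7.png

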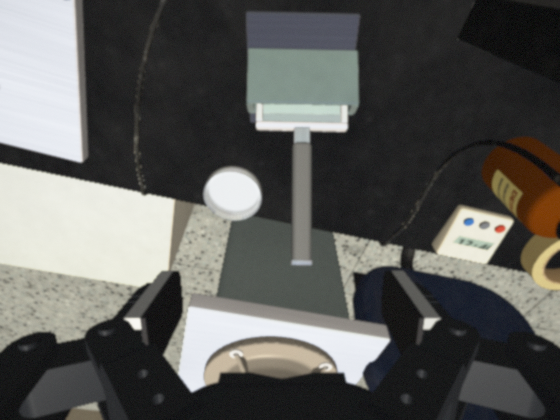

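The handle runs straight down the picture at column 302, rows 140 to 264. That confirms the yaw, with a small sideways offset still to correct. I'll triangulate it.

Run:
```python
from h import *
f=np.load("w7.npz");C=cam("wrist",dict(tcp_pos=f["p"],orientation=f["q"]));T=cam("top");S=cam("scene")
z=lambda x,y:(155+(x+.5)/4.4-.5,155+(y+.5)/4.4-.5)
zs=lambda x,y:(170+(x+.5)/4.6-.5,170+(y+.5)/4.6-.5)
for a,b,c in [((302,263),(669,262),(684,78)),]:
    print(tri(C,a,T,z(*b)),tri(C,a,S,zs(*c)))
# edges: handle sides at rows, intersect ray with handle top plane heights
b=cv2.cvtColor(cv2.imread("pics/w7.png"),cv2.COLOR_BGR2GRAY)
for v in (160,200,240): 
    print(v,b[v,285:320].tolist())
for z0,v in ((.137,263),(.105,195)):
    w=onz(C,(302,v),z0);print(w)
```

```text
(array([0.39987477, 0.07047785, 0.13174358]), np.float64(0.0001258907871871824)) (array([0.40366574, 0.07095654, 0.13717285]), np.float64(0.002961206453052955))
160 [27, 29, 31, 32, 28, 30, 45, 70, 94, 109, 118, 126, 128, 130, 130, 127, 129, 129, 129, 127, 129, 127, 125, 121, 112, 94, 68, 48, 34, 33, 27, 30, 29, 30, 28]
200 [37, 36, 35, 37, 35, 42, 52, 80, 101, 115, 122, 129, 130, 133, 133, 132, 130, 131, 132, 130, 129, 127, 128, 122, 111, 92, 69, 45, 36, 31, 33, 32, 35, 30, 32]
240 [81, 80, 82, 83, 78, 76, 78, 90, 107, 117, 128, 132, 134, 134, 134, 135, 133, 133, 132, 132, 132, 132, 130, 120, 113, 99, 89, 82, 82, 81, 82, 82, 82, 82, 80]
[0.40479224 0.07229015 0.137     ]
[0.44122039 0.081672   0.105     ]
```

Run:
```python
from h import *
for b in (.08,0): plan(*grasp([.4285,.078,.1075],b))
```

```text
row [0.0003, 0.0005, 0.0008] [0.0087, 0.0728, 0.2011] deg 0.2 mm 43
row [0.0003, 0.0005, 0.0008] [0.0094, 0.0724, 0.6011] deg 0.2 mm 121
```

```bash
python3 -m jog '[0,0,0.001,0.009,0.0725,0.08,1, 0,0,0.001,0.009,0.0725,0.18,1, 0,0,0.001,0.009,0.0725,0.3,1, 0,0,0.001,0.009,0.0725,0.42,1, 0,0,0.001,0.009,0.0725,0.52,1, 0,0,0.001,0.009,0.0725,0.58,1, 0,0,0.001,0.009,0.0725,0.6,1, 0,0,0.001,0.009,0.0725,0.6,1]'
python3 - <<'E'
from h import *
o=r.get_obs();w=r.grab_frame("wrist");cv2.imwrite("pics/w8.png",w[:,:,::-1]);s=r.grab_frame("scene");cv2.imwrite("pics/s8.png",cv2.resize(s[130:260,200:380,::-1],None,fx=4.4,fy=4.4,interpolation=cv2.INTER_CUBIC));print(o["joints"].round(2),o["tcp_pos"]); 
plan(*grasp([.4285,.078,.1075],0))
E
```

```text
clock: 10.45
tcp_pos: [0.4223, 0.0764, 0.0902]
orientation: [3.025, 0.388, -0.536]
contact_force: [0.7, -0.2, -0.7]
grip_width: 0.0854
[-0.86  0.59  0.73  2.04 -0.4   1.05 -1.2 ] [0.42226919 0.07640924 0.09023779]
row [0.0003, 0.0, -0.0] [-0.0025, -0.0003, 0.0053] deg 0.0 mm 1
```

View pics/w8.png

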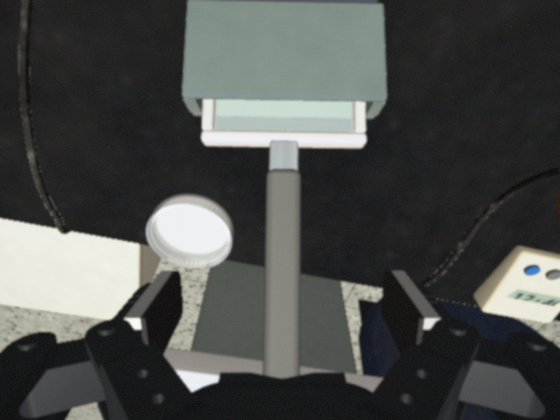

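View pics/s8.png

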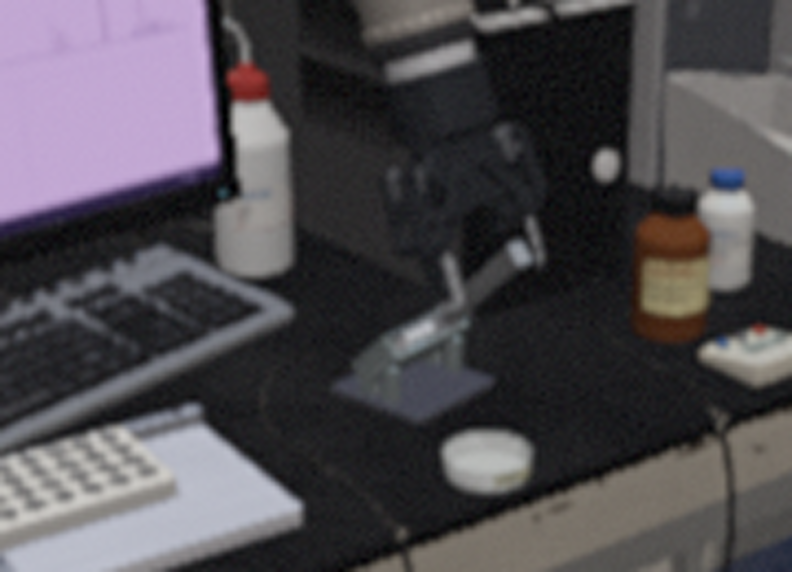

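The handle is centred between the jaws, at column 283 in the wrist view. I'll close with 70 N.

```bash
python3 -m jog '[0,0,0,0,0,0,0,0,0,0,0,0,0,0,0,0,0,0,0,0,0,0,0,0,0,0,0,0,0,0,0,0,0,0,0,0,0,0,0,0,0,0,0,0,0,0,0,0,0]' 70
python3 - <<'E'
from h import *
h=np.array([np.cos(HY),np.sin(HY),0])
o=r.get_obs();w=r.grab_frame("wrist");cv2.imwrite("pics/w9.png",w[:,:,::-1])
x=(-h+np.array([0,0,1]))/2**.5
for d in (.02,.06): plan(o["tcp_pos"]+d*x,None,o)
E
```

```text
clock: 11.25
tcp_pos: [0.4231, 0.0764, 0.0909]
orientation: [3.026, 0.387, -0.534]
contact_force: [-0.9, -1.1, 3.4]
grip_width: 0.013
row [0.0, 0.0, 0.0] [-0.0906, 0.0001, -0.0422] deg 0.0 mm 20
row [0.0, 0.0, 0.0] [-0.2719, 0.0003, -0.1267] deg 0.0 mm 60
```

View pics/w9.png

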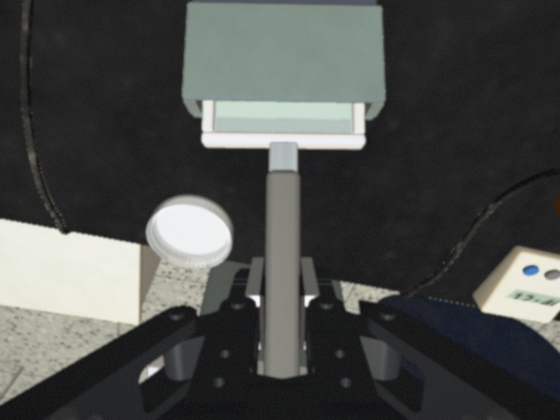

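The grip is good, with a measured width of 13 mm. I'll draw along the handle slowly.

```bash
python3 -m jog '[0,0,0,-0.02,0,-0.0095,0, 0,0,0,-0.045,0,-0.021,0, 0,0,0,-0.07,0,-0.033,0, 0,0,0,-0.09,0,-0.042,0,0,0,0,-0.09,0,-0.042,0]'
python3 -m jog '[0,0,0,-0.03,0,-0.014,0, 0,0,0,-0.06,0,-0.028,0, 0,0,0,-0.09,0,-0.042,0, 0,0,0,-0.12,0,-0.056,0,0,0,0,-0.15,0,-0.07,0,0,0,0,-0.18,0,-0.084,0,0,0,0,-0.2,0,-0.093,0,0,0,0,-0.2,0,-0.093,0]'
python3 - <<'E'
from h import *
o=r.get_obs();w=r.grab_frame("wrist");cv2.imwrite("pics/w10.png",w[:,:,::-1]);s=r.grab_frame("scene");cv2.imwrite("pics/s10.png",cv2.resize(s[130:260,200:380,::-1],None,fx=4.4,fy=4.4,interpolation=cv2.INTER_CUBIC));print(o["joints"].round(2),o["tcp_pos"])
E
```

```text
clock: 11.8
tcp_pos: [0.4091, 0.0728, 0.1054]
orientation: [3.026, 0.387, -0.534]
contact_force: [0.9, -0.7, -0.1]
grip_width: 0.0125
clock: 12.6
tcp_pos: [0.3785, 0.065, 0.1369]
orientation: [3.027, 0.387, -0.533]
contact_force: [0.4, -0.5, -1.5]
grip_width: 0.013
[-0.95  0.44  0.81  2.12 -0.31  1.09 -1.26] [0.37853684 0.06496186 0.13693446]
```

View pics/w10.png

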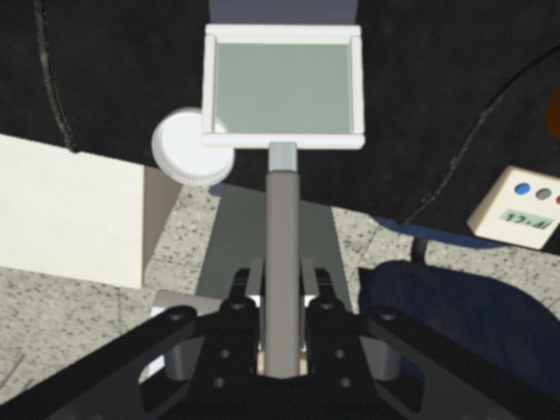

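View pics/s10.png

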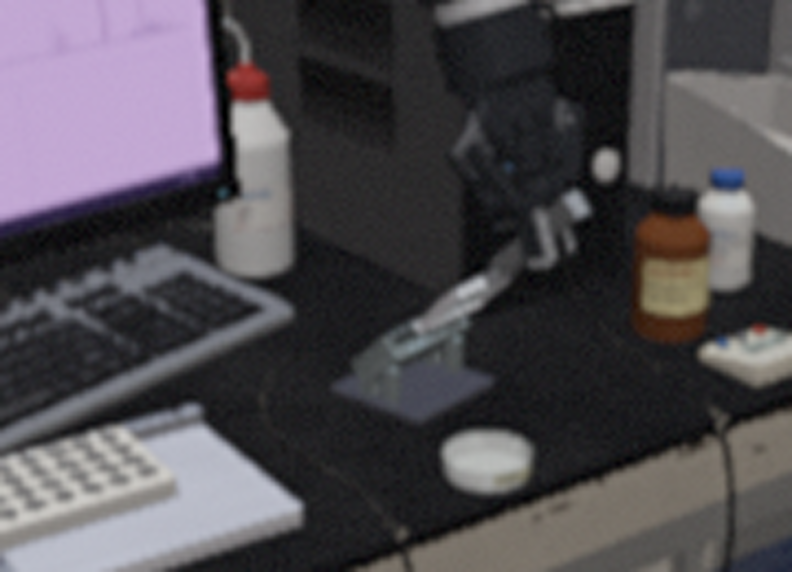

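The lens frame is completely out of the holder, seen whole at rows 25 to 147. The petri dish and the bench things are untouched. Next I'll lift.

```bash
python3 -m jog '[0,0,0,-0.04,0,-0.1,0, 0,0,0,-0.08,0,-0.22,0, 0,0,0,-0.13,0,-0.36,0, 0,0,0,-0.17,0,-0.47,0, 0,0,0,-0.205,0,-0.564,0, 0,0,0,-0.205,0,-0.564,0]'
python3 - <<'E'
from h import *
o=r.get_obs();w=r.grab_frame("wrist");cv2.imwrite("pics/w11.png",w[:,:,::-1]);np.savez("w11.npz",p=o["tcp_pos"],q=o["orientation"])
pc=st(.022,.026,.138);print("plate",pc)
# lens in tool
L=np.array([.0848,0,.0159]);
p,Rm=grasp([0,0,0],0,tilt=-23.5,yaw=.7)
tcp=pc+np.array([0,0,.08])-Rm@L;print(tcp,o["tcp_pos"]);plan(tcp,Rm)
E
```

```text
clock: 13.3
tcp_pos: [0.3804, 0.0654, 0.2582]
orientation: [3.029, 0.388, -0.528]
contact_force: [-0.2, -0.4, -1.7]
grip_width: 0.0127
plate [0.47089634 0.39671423 0.138     ]
[0.40656791 0.34253114 0.19876733] [0.3804217  0.06535551 0.25823268]
row [0.0044, 0.2368, -0.1449] [0.5509, -1.3064, 0.1116] deg 50.0 mm 284
```

View pics/w11.png

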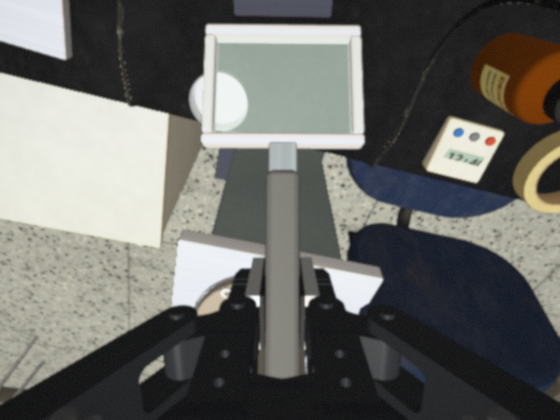

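```bash
python3 -m jog '[0.0006,0.034,-0.021,0.05,-0.15,-0.05,0, 0.0012,0.068,-0.042,0.1,-0.3,-0.05,0, 0.002,0.1,-0.063,0.2,-0.45,-0.05,0, 0.003,0.135,-0.083,0.3,-0.6,-0.05,0, 0.0036,0.17,-0.104,0.4,-0.75,-0.05,0, 0.004,0.203,-0.125,0.45,-0.9,-0.05,0, 0.0044,0.2368,-0.1449,0.5,-1,0,0, 0.0044,0.2368,-0.1449,0.5,-1,0,0,0.0044,0.2368,-0.1449,0.5,-1,0,0]'
python3 - <<'E'
from h import *
o=r.get_obs();print(o["joints"].round(2))
pc=st(.022,.026,.138);L=np.array([.0848,0,.0159]);
p,Rm=grasp([0,0,0],0,tilt=-23.5,yaw=.7)
tcp=pc+np.array([0,0,.08])-Rm@L;plan(tcp,Rm)
E
```

```text
clock: 14.25
tcp_pos: [0.4191, 0.2816, 0.2218]
orientation: [-2.771, -1.011, -0.57]
contact_force: [0.6, -0.4, -1.0]
grip_width: 0.013
[-1.4  -0.02  0.7   2.29  0.03  0.46 -1.6 ]
row [0.0002, 0.0015, -0.0001] [0.0909, -0.2737, 0.164] deg 0.3 mm 66
```

```bash
python3 -m jog '[0,0.001,0,0.02,-0.07,0.04,0, 0,0.0015,0,0.05,-0.16,0.09,0, 0,0.0015,0,0.08,-0.24,0.14,0, 0,0.0015,0,0.091,-0.274,0.164,0, 0,0.0015,0,0.091,-0.274,0.164,0, 0,0.0015,0,0.091,-0.274,0.164,0]'
python3 - <<'E'
from h import *
o=r.get_obs();print(o["joints"].round(2))
w=r.grab_frame("wrist");cv2.imwrite("pics/w12.png",w[:,:,::-1]);np.savez("w12.npz",p=o["tcp_pos"],q=o["orientation"])
s=r.grab_frame("scene");cv2.imwrite("pics/s12.png",s[:,:,::-1])
cv2.imwrite("pics/s12z.png",cv2.resize(s[130:290,100:300,::-1],None,fx=3.7,fy=3.7,interpolation=cv2.INTER_CUBIC))
t=r.grab_frame("top");cv2.imwrite("pics/t12.png",cv2.resize(t[145:245,145:325,::-1],None,fx=4.4,fy=4.4,interpolation=cv2.INTER_CUBIC))
E
```

```text
clock: 14.85
tcp_pos: [0.407, 0.3419, 0.1987]
orientation: [-2.77, -1.009, -0.576]
contact_force: [-0.4, 0.2, -0.4]
grip_width: 0.0127
[-1.46  0.1   0.65  2.27 -0.03  0.39 -1.67]
```

View pics/w12.png

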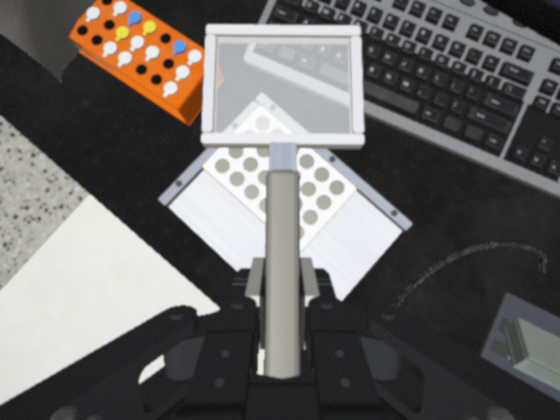

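View pics/s12z.png

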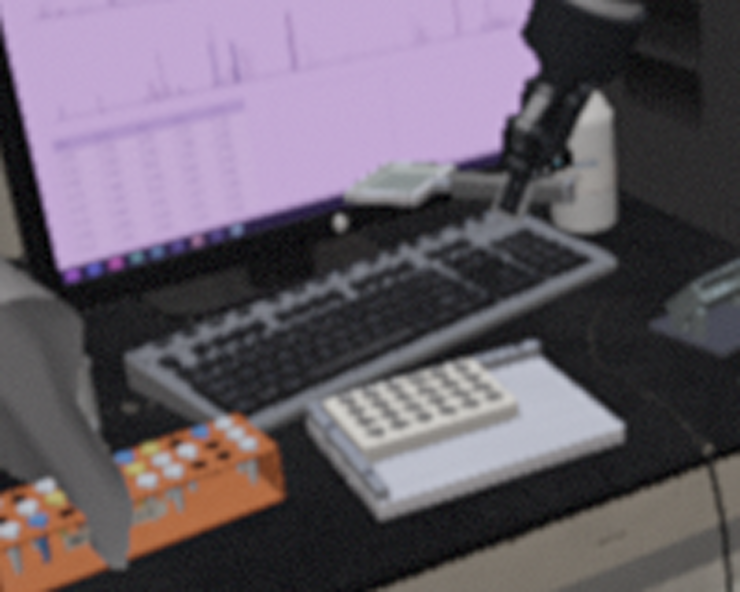

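View pics/t12.png

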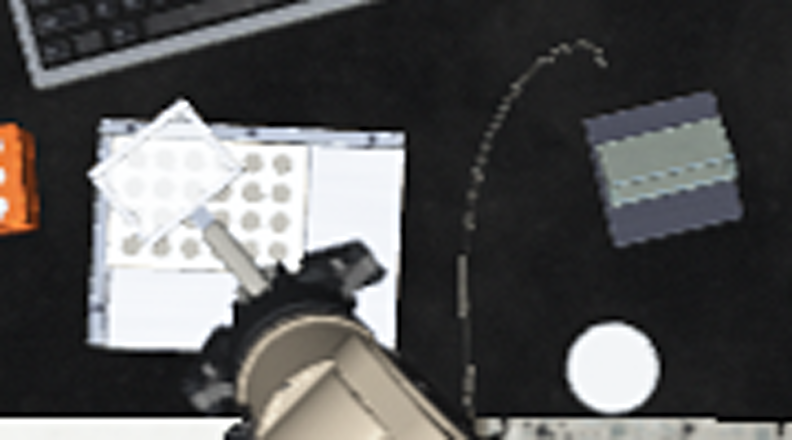

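All views show the plate flush against both rails. The lens is above it, at zoomed (167,171) in the top view. I'll measure the lens frame's centre and level.

```bash
cat > lens.py <<'E'
from h import *
import sys
f=np.load(sys.argv[1]+".npz");ob=dict(tcp_pos=f["p"],orientation=f["q"]);C=cam("wrist",ob)
K=C[0]
img=[float(x) for x in sys.argv[2:10]]
P=np.array(img).reshape(4,2)
# outer top-face corners in lens frame (x to handle): near L, near R, far R, far L in picture (handle at bottom, right=?)
Lx,Ly=.028,.035
# choose y so that z is up (towards camera): x towards handle = picture down; z towards cam -> y = z cross x = right
obj=np.array([[Lx,-Ly,.004],[Lx,Ly,.004],[-Lx,Ly,.004],[-Lx,-Ly,.004]])
ok,rv,tv=cv2.solvePnP(obj,P,K,None)
Rc=R.from_rotvec(rv.ravel()).as_matrix(); F=np.diag([1,-1,-1.])
cw=C[2]@F@tv.ravel()+C[1]; n=C[2]@F@Rc
pr=cv2.projectPoints(obj,rv,tv,K,None)[0].reshape(4,2)
print("reproj",np.abs(pr-P).max().round(2),"centre",cw.round(4),"normal",n[:,2].round(3),"handle dir",n[:,0].round(3))
Rt=R.from_rotvec(ob["orientation"]).as_matrix();print("tool: L",(Rt.T@(cw-ob["tcp_pos"])).round(4),"n",(Rt.T@n[:,2]).round(3))
E
python3 - <<'E'
import cv2
b=cv2.imread("pics/w12.png");cv2.imwrite("pics/w12z.png",cv2.resize(b[15:160,190:380],None,fx=4,fy=4,interpolation=cv2.INTER_CUBIC))
E
```

```text
(no output)
```

View pics/w12z.png

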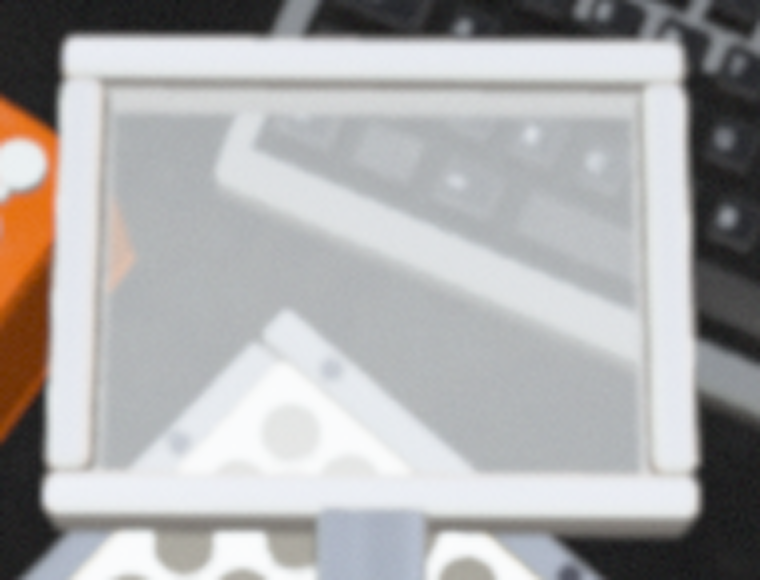

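Run:
```python
from h import *
import subprocess
g=lambda x,y:[190+(x+.5)/4-.5,15+(y+.5)/4-.5]
for nl,nr,fr,fl in [((43,516),(699,516),(686,36),(62,35)),((43,512),(699,512),(686,38),(62,37)),((44,520),(699,520),(687,36),(61,36))]:
    a=[str(v) for p in (nl,nr,fr,fl) for v in g(*p)]
    print(subprocess.run(["python3","lens.py","w12"]+a,capture_output=True,text=True).stdout)
T=cam("top");zt=lambda x,y:(145+(x+.5)/4.4-.5,145+(y+.5)/4.4-.5)
S=cam("scene");zs=lambda x,y:(100+(x+.5)/3.7-.5,130+(y+.5)/3.7-.5)
# top-view corners: (182,98) far-L? etc
for p in [(182,98),(245,168),(150,243),(90,175),(167,171)]: print(p,onz(T,zt(*p),.22).round(4))
```

```text
reproj 0.23 centre [0.4718 0.3968 0.2141] normal [0.004 0.012 1.   ] handle dir [-0.769 -0.639  0.011]
tool: L [ 0.084  -0.0004  0.0196] n [ 0.408 -0.006 -0.913]

reproj 0.44 centre [0.472  0.3969 0.2139] normal [0.016 0.023 1.   ] handle dir [-0.769 -0.638  0.027]
tool: L [ 0.0841 -0.0004  0.0199] n [ 0.423 -0.006 -0.906]

reproj 0.17 centre [0.4716 0.3966 0.2142] normal [-0.006  0.006  1.   ] handle dir [-0.769 -0.639 -0.001]
tool: L [ 0.0838 -0.0003  0.0194] n [ 0.397 -0.007 -0.918]

this script no longer has the robotException ignored in: <_io.TextIOWrapper mode='rw' encoding='UTF-8'>
Traceback (most recent call last):
BrokenPipeError: [Errno 32] Broken pipe
```

Run:
```python
from h import *
T=cam("top");zt=lambda x,y:(145+(x+.5)/4.4-.5,145+(y+.5)/4.4-.5)
for p in [(182,98),(245,168),(150,243),(90,175),(167,171)]: print(p,onz(T,zt(*p),.217).round(4))
for p in [(310,146),(107,265),(303,272),(208.5,205.5)]: print("plate",onz(T,zt(*p),.038).round(4))
for z in (.176,.138):
    o=r.get_obs();_,Rm=grasp([0,0,0],0,tilt=-24,yaw=.7)
    plan(np.array([.471,.3967,z])-Rm@np.array([.084,-.0004,.0196]),Rm,o)
```

```text
(182, 98) [0.5147 0.3855 0.217 ]
(245, 168) [0.4742 0.3485 0.217 ]
(150, 243) [0.4303 0.4026 0.217 ]
(90, 175) [0.4695 0.4378 0.217 ]
(167, 171) [0.4721 0.3935 0.217 ]
plate [0.5092 0.33   0.038 ]
plate [0.4295 0.4623 0.038 ]
plate [0.4256 0.3336 0.038 ]
plate [0.4692 0.3963 0.038 ]
row [0.0003, 0.0027, -0.0006] [-0.0803, -0.0018, 0.1795] deg 0.5 mm 39
row [0.0003, 0.0027, -0.0006] [-0.1561, -0.0018, 0.3538] deg 0.5 mm 77
```

```bash
python3 -m jog '[0,0.002,0,-0.025,-0.001,0.055,0, 0,0.0027,0,-0.06,-0.001,0.13,0, 0,0.0027,0,-0.1,-0.0018,0.22,0, 0,0.0027,-0.0006,-0.135,-0.0018,0.3,0, 0,0.0027,-0.0006,-0.156,-0.0018,0.354,0, 0,0.0027,-0.0006,-0.156,-0.0018,0.354,0, 0,0.0027,-0.0006,-0.156,-0.0018,0.354,0]'
python3 - <<'E'
from h import *
o=r.get_obs();print(o["joints"].round(2))
w=r.grab_frame("wrist");cv2.imwrite("pics/w13.png",w[:,:,::-1]);np.savez("w13.npz",p=o["tcp_pos"],q=o["orientation"])
s=r.grab_frame("scene");
cv2.imwrite("pics/s13z.png",cv2.resize(s[130:290,100:300,::-1],None,fx=3.7,fy=3.7,interpolation=cv2.INTER_CUBIC))
t=r.grab_frame("top");cv2.imwrite("pics/t13.png",cv2.resize(t[145:245,145:325,::-1],None,fx=4.4,fy=4.4,interpolation=cv2.INTER_CUBIC))
_,Rm=grasp([0,0,0],0,tilt=-24,yaw=.7);o=r.get_obs()
print("lens",R.from_rotvec(o["orientation"]).as_matrix()@np.array([.084,-.0004,.0196])+o["tcp_pos"],"n",R.from_rotvec(o["orientation"]).as_matrix()@np.array([.408,-.006,-.913]))
E
```

```text
clock: 15.7
tcp_pos: [0.4068, 0.3411, 0.1216]
orientation: [-2.765, -1.007, -0.588]
contact_force: [-0.8, -0.8, -0.6]
grip_width: 0.0136
[-1.27  0.26  0.47  2.33 -0.37  0.17 -1.35]
lens [0.47141225 0.39675637 0.1386093 ] n [-0.00398674  0.0052918   1.00001255]
```

View pics/w13.png

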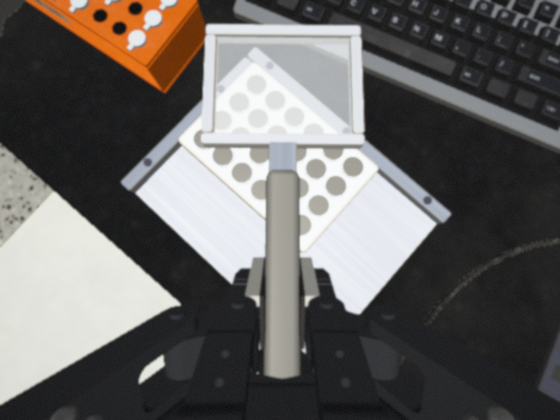

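View pics/s13z.png

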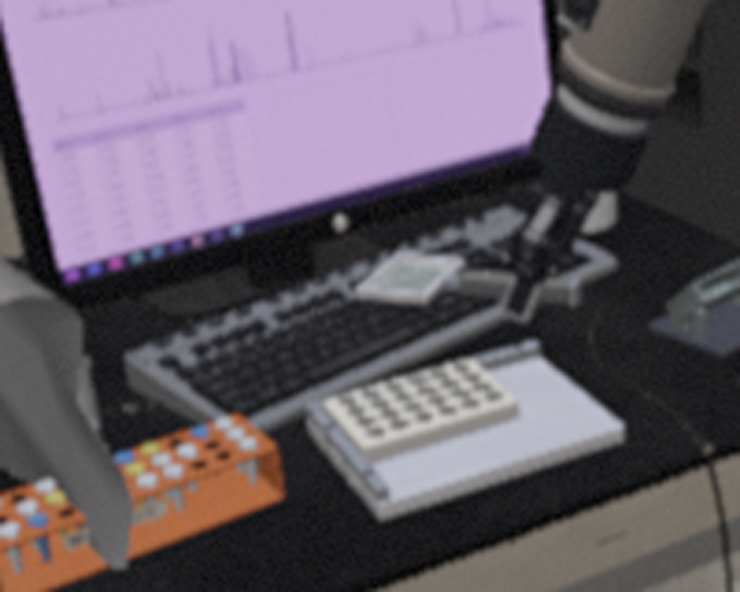

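View pics/t13.png

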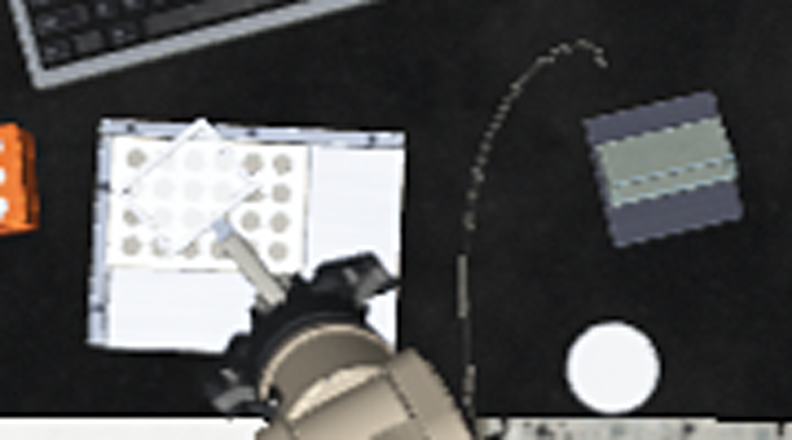

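Run:
```python
from h import *
o=r.get_obs();print(o["joints"].round(4),o["qvel"].round(4))
for yaw in (.5,.3):
    _,Rm=grasp([0,0,0],0,tilt=-24,yaw=yaw)
    plan(np.array([.471,.3967,.141])-Rm@np.array([.084,-.0004,.0196]),Rm,o)
```

```text
[-1.2658  0.2596  0.4703  2.3326 -0.3707  0.1699 -1.3524] [-0.0008  0.0004 -0.0014 -0.0004 -0.0036 -0.0012  0.0043]
row [-0.0256, -0.0003, 0.058] [0.0107, -0.085, -0.0089] deg 11.4 mm 17
row [-0.0516, -0.0004, 0.1161] [0.0331, -0.1659, 0.0011] deg 22.9 mm 34
```

The pose is right, but joint 6 reads 0.1699, at its 0.17 limit. I'll swing the handle round the lens centre, with the lens kept in place, to get off the limit.

```bash
python3 -m jog '[-0.0128,0,0.029,0.005,-0.043,-0.006,0, -0.0256,0,0.058,0.0107,-0.085,-0.009,0, -0.0386,0,0.087,0.021,-0.125,-0.005,0, -0.0516,0,0.1161,0.033,-0.166,0.001,0, -0.0516,0,0.1161,0.033,-0.166,0.001,0, -0.0516,0,0.1161,0.033,-0.166,0.001,0]'
python3 - <<'E'
from h import *
o=r.get_obs();print(o["joints"].round(4))
print("lens",R.from_rotvec(o["orientation"]).as_matrix()@np.array([.084,-.0004,.0196])+o["tcp_pos"],"n",R.from_rotvec(o["orientation"]).as_matrix()@np.array([.408,-.006,-.913]))
for yaw in (.0,-.3):
    _,Rm=grasp([0,0,0],0,tilt=-24,yaw=yaw)
    plan(np.array([.471,.3967,.141])-Rm@np.array([.084,-.0004,.0196]),Rm,o)
E
```

```text
clock: 16.45
tcp_pos: [0.3899, 0.3717, 0.1248]
orientation: [-2.978, -0.456, -0.635]
contact_force: [-0.3, 0.9, -1.5]
grip_width: 0.0125
[-1.8416  0.43    0.981   2.2969 -0.3819  0.269  -1.8819]
lens [0.47056553 0.39737781 0.14119899] n [-0.00207717  0.00633493  1.00001228]
row [-0.0392, -0.0005, 0.0883] [0.0179, -0.1229, 0.0083] deg 17.4 mm 25
row [-0.0781, -0.0005, 0.1755] [0.0681, -0.2369, 0.0307] deg 34.6 mm 50
```

```bash
python3 -m jog '[0,0,0,0,0,0.01,0,0,0,0,0,0,0.01,0,0,0,0,0,0,0.01,0,0,0,0,0,0,0.01,0]'
python3 - <<'E'
from h import *
o=r.get_obs();print(o["joints"].round(4),o["qvel"].round(4))
w=r.grab_frame("wrist");cv2.imwrite("pics/w14.png",w[:,:,::-1]);np.savez("w14.npz",p=o["tcp_pos"],q=o["orientation"])
cv2.imwrite("pics/w14z.png",cv2.resize(w[15:160,190:380,::-1],None,fx=4,fy=4,interpolation=cv2.INTER_CUBIC))
s=r.grab_frame("scene");t=r.grab_frame("top")
a=cv2.resize(s[120:290,95:335,::-1],(790,560),interpolation=cv2.INTER_CUBIC);cv2.imwrite("pics/s14.png",a)
cv2.imwrite("pics/t14.png",cv2.resize(t[145:245,145:325,::-1],None,fx=4.4,fy=4.4,interpolation=cv2.INTER_CUBIC))
E
```

```text
clock: 16.85
tcp_pos: [0.3911, 0.3712, 0.1231]
orientation: [-2.978, -0.454, -0.635]
contact_force: [0.1, 0.1, -1.3]
grip_width: 0.0129
[-1.83    0.4316  0.9706  2.2968 -0.3852  0.2646 -1.8788] [-0.011   0.0063  0.004  -0.0017  0.0011  0.0009 -0.0031]
```

View pics/w14z.png

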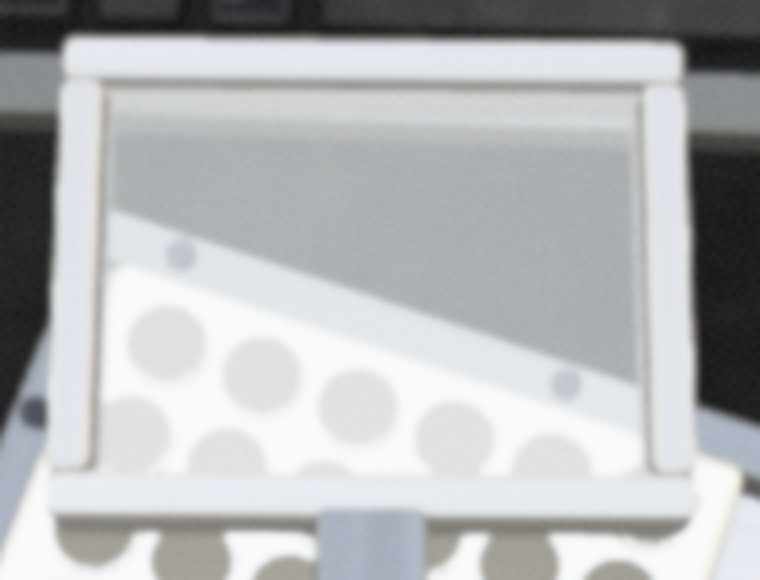

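View pics/t14.png

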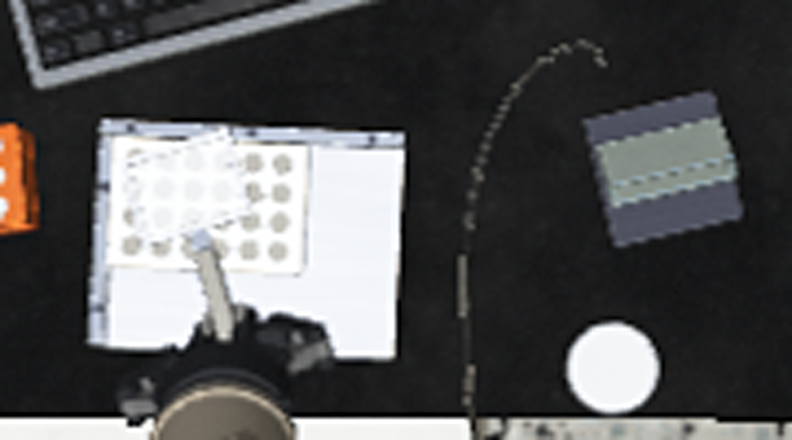

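View pics/s14.png

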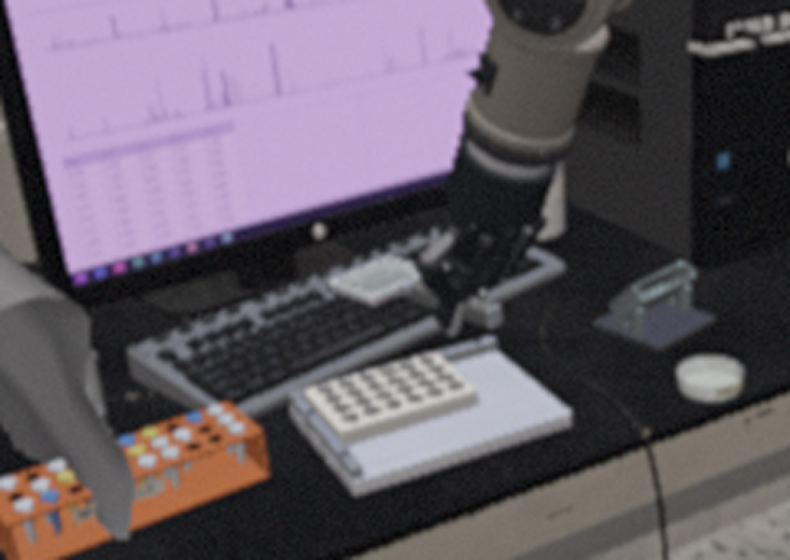

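```bash
python3 - <<'E'
import subprocess
g=lambda x,y:[190+(x+.5)/4-.5,15+(y+.5)/4-.5]
a=[str(v) for p in ((46,514),(696,516),(685,40),(62,36)) for v in g(*p)]
print(" ".join(a))
E
python3 lens.py w14 201.1 143.1 363.6 143.6 360.9 24.6 205.1 23.6
```

```text
201.125 143.125 363.625 143.625 360.875 24.625 205.125 23.625
reproj 0.45 centre [0.4719 0.3969 0.1384] normal [-0.001 -0.003  1.   ] handle dir [-0.956 -0.293 -0.002]
tool: L [ 0.0837 -0.0004  0.0205] n [ 0.406  0.002 -0.914]
```

The lens is level and centred at (0.472, 0.397, 0.138), which is 10 cm above the plate's top. The plate is flush and everything else is in place, so I'll hand in.

Run:
```python
from bench import r
print(r.get_obs()["contact_force"].round(1),r.get_obs()["grip_width"],r.hand_in())
```

```text
the job is handed in; nothing more can be done
[ 0.7 -0.  -1.5] 0.013155561852144237 None
```

I pushed the well plate against the far rail, then the left rail, until each push stalled at about 10 N. Then I drew the magnifier out by its handle, turned the lens level and handed in at about 17 s, still gripping it (70 N set) above the plate.

**Last checks**
- **Lens:** it measured level to about 1°. Its centre was at (0.472, 0.397, 0.138) m, about 10 cm above the plate's top and within about 3 mm of its middle.
- **Plate:** in the top view its near and right edges lay at about -21 and -39 mm in the stage's frame, against -21 and -38 mm when flush. It looked flush in all the views. These measurements are good to 1 to 2 mm, so a smaller gap would not have shown.
- **Other things:** the tubes, petri dish and holder looked unmoved in the last pictures. The timer, tape and bottles were outside those last crops, but the arm did not go near them.

**One problem:** at the first holding pose joint 6 read 0.1699, against its listed limit of 0.17. I swung the handle round the lens centre straight away, and joint 6 read 0.265 at the end. I can't rule out that this brief reading counts as passing the range.

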